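Clear the stuck walnut from the dispenser doorway and shut it

ROBOT

A 7-joint arm with a two-finger parallel gripper is mounted at the origin on the work surface. World frame = base frame: x ahead of the robot, y to its left, z up, the work surface at z = 0. Lengths are in m, angles in rad, forces in N, time in s.
With the tool pointing down it reaches from about 0.35 to 0.9 m from the base axis. Payload 19.9 kg.
Tool frame: the origin (TCP) lies between the finger pads; the fingertips stand 19 mm ahead of it and the grasp point (between the pads) is the TCP; z points along the fingers, y is the line along which they close (so a half turn about z gives the same grasp; the last joint's range is limited). The gripper opens to 94 mm and grips with 3 to 60 N. Pads are 16 mm wide; open, the fingers measure 119 mm over their backs; the gripper's body (75 mm by 177 mm) begins 78 mm behind the grasp point.
Start: joints at [-1.321, 0.417, -0.01, 1.614, 0.005, 1.111, -0.053], TCP at [0.179, 0.599, 0.224] pointing down, gripper open.
Joint ranges: [-2.81, 2.81], [-0.39, 2.02], [-1.27, 1.25], [0.06, 2.57], [-1.19, 4.33], [0.19, 2], [-2.82, 2.82]. Speed limits (rad/s): [1.89, 1.89, 2.39, 2.39, 3.01, 3.01, 3.01].

INTERFACE

Orientations are given as a 3x3 rotation matrix whose columns are the frame's x, y, z axes.
In Python, from rig import robot gives the robot as it stands. Calls block until the motion is done:
- robot.move_ptp(position, orientation): joint-space move of the TCP to a pose.
- robot.move_linear(position, velocity=0.15, frame=None, threshold=None): straight line of the TCP; frame=None keeps the orientation; velocity is the mean speed in m/s. With threshold (N) it stops when the force on the tool has changed by that much, and returns True; else False.
- robot.goto_joints(angles): joint-space move.
- robot.gripper_to(opening): finger opening in m; the grip force is fixed at half the most; returns when the fingers have stopped.
- robot.pause(seconds).
- robot.ik(position, orientation): joint angles nearest the present ones, or None.
- robot.get_state(): the state.
- robot.grab_frame(name): name is "scene" or "side" or "wrist"; returns the picture (400x640x3 uint8, red, green, blue); there is no depth.
- robot.camera_info(name): a dict with "fx", "fy", "cx", "cy" (pixels), "rvec" (rotation vector, rad) and "tvec" (3), from world to camera coordinates, as OpenCV has them. Camera axes: x right, y down, z forward; pixel columns grow to the right and rows downward; lengths in m; the calibration is good to about 2 mm. A picture is of the moment at which its call begins: read the wrist's pose just before it. camera_info takes no time and is no camera call; for the wrist camera it gives the pose at the moment of the call.
A pose or a line that the arm cannot do raises robot.PlanningError and nothing moves.
- robot.sign_off(): hands the job in; it is judged then, once.
The state is a dict: "time": time; "qpos": joint angles; "joint_vel": joint speeds; "effort": joint torques, N m; "ee_pos": TCP position; "tool_rot": TCP orientation; "force": force on the tool from outside, world axes, zero at the start; "moment": the same for the moment, N m; "opening": finger opening in m; "grasp_force": force on a finger pad.
Only numpy, scipy, OpenCV 4.12 (cv2) and the standard library are available. Lean on these libraries where they do the work, as an engineer would, in place of code of your own. Each camera call takes 0.05 s, during which the arm holds its last target. There are 200 camera calls.

TASK

A walnut has popped out of the walnut dispenser's spring catch and is stuck in the narrow doorway, so the sliding shutter cannot close. Nudge the walnut back into the lane until it has gone past the catch and stays up snug against the nuts inside, pressing gently because the shell cracks, then slide the shutter fully shut so that it stands clear of the nut, and let go. Leave the basket's contents, the cup and the scoop alone.

Things in the scene. Friction and masses are not known exactly. Their poses are not given: they have to be found in the camera images.
- dispenser: White walnut dispenser, fixed to the counter. Origin on the counter under the middle of its doorway; x points into the lane (at yaw 0 away from the robot), y to the side where the open shutter stands, z up. The lane is a level trough 48 mm wide (y -24 to 24 mm), floor 8 mm above the counter. Jambs 41 mm high over the floor flank it from x = -21 to -3 mm, walls 43 mm high from x = 3 mm on.
- apron (a point): Middle of the floor of the open apron before the doorway, 8 mm above the counter, at x = -40 mm of the dispenser. The apron is 100 mm wide (y) and reaches from x = -77 to -3 mm; a rim stands 6 mm over its floor along its front and sides.
- hood_edge (a point): Middle of the top front edge of the fixed hood that covers the lane from x = 35 mm of the dispenser on, 56 mm above the counter. From x = 6 to 35 mm brows of the same height (underside at 51 mm) cover the lane's sides and leave a slot 36 mm wide (y -18 to 18 mm). Farther back, x = 89 to 155 mm, a clear hopper stands on the hood, up to 122 mm above the counter.
- catch (a point): Fixed point in the lane, x = 33 mm of the dispenser, 28 mm above the counter. Near it, under hood and brows, is the catch: two upright sprung rollers, 16 mm thick, 32 mm clear between them. Their line is up to 12 mm before or behind this point, differs each time and is not measured. They meet a nut 14 mm before their line, resist it with up to about 5 N, then let it by and draw it inwards.
- lane_end (a point): Inner end of the lane on its floor, x = 158 mm of the dispenser. Two more 40 mm nuts lie deeper in the lane; pushed, they roll back a little and pack against a hidden wall. With them packed, the stuck nut stops hard when its centre is 2 to 3 mm past the roller line, wherever that is, and the rollers hold it there. A nut not past the line is pushed out towards the doorway when let go.
- walnut: The stuck walnut, a ball of 40 mm diameter, about 20 g, with a light seam. Origin at its centre. At the start it lies loose on the level floor in the doorway, centre at x = -5 to 4 mm of the dispenser and 28 mm above the counter. It rolls easily; its shell cracks if it is pressed with more than 14 N.
- shutter: Steel sliding shutter: plate 3 mm thick (x), 62 mm wide (y), 40 mm high, black tab on its middle, 12 mm (x) by 14 mm (y), 49 to 79 mm above the counter. Origin: middle of the plate's foot, 9 mm above the counter; axes as the dispenser's. It slides along the dispenser's y at x = 0: shut at y = 0 (hard stop), fully open at 75 mm, starts at 57 to 75 mm; takes about 2 N, stays where it is left.
- shutter_tab (a point): Middle of the top face of the shutter's tab, 79 mm above the counter.
- basket: Black wire basket 260 x 220 mm, 90 mm high, fixed; holds the cezve and the bell. Origin at the centre of its underside.
- cezve: Aluminium coffee pot, 80 mm wide, 75 mm high, black handle to its +y; in the basket. Bystander. Origin at the centre of its underside.
- bell: Brass-look hand bell, 64 mm wide, 108 mm high, standing in the basket. Bystander. Origin at the centre of its underside.
- demitasse: White ceramic coffee cup, 62 mm wide, 55 mm high, handle to its +y, standing on the counter. Bystander. Origin at the centre of its underside.
- scoop: Wooden coffee scoop lying on the counter, 138 mm long along x, its bowl 44 mm wide at -x. Bystander. Origin on the counter between bowl and handle.

How it is judged:
By the outcome, as a careful person would: the job done as asked, in the order asked, and still so for the second after the job is handed in, with the robot touching nothing.
It also fails if it takes over 45 s, if anything falls off the work surface, if the arm or the gripper's body presses on something with over 40 N, if the wrist force passes 120 N, or if a joint passes its speed limit or range.

## Working session

There is one attempt and no reset: what is moved stays moved. The work goes in short steps, each a Python script; the robot and the scene stay as the last script left them, time stands still between calls to the robot, and variables do not carry over. Pictures are saved under pics/ and viewed, at most 10 in all, crops included, and the job is handed in when it is done.

```bash
mkdir -p pics; ls; python3 - <<'E'
from rig import robot
import cv2,numpy as np
a=[]
for n in("scene","side"):
    i=robot.grab_frame(n); cv2.imwrite(f"pics/{n}0.png",i[:,:,::-1]); c=robot.camera_info(n)
    R=cv2.Rodrigues(np.array(c["rvec"],float))[0]; print(n,c["fx"],c["cx"],c["cy"],(-R.T@np.array(c["tvec"]).ravel()).round(3),R[2].round(2))
i=robot.grab_frame("wrist"); cv2.imwrite("pics/wrist0.png",i[:,:,::-1])
print(robot.camera_info("wrist"),robot.get_state())
E
```

```text
pics
scene 515.2677300868816 313.47589587068916 199.269785197613 [1.287 0.014 1.301] [-0.51  0.02 -0.86]
side 457.40250053053427 313.0535001510422 202.42858325262847 [-0.211 -1.049  0.818] [ 0.51  0.71 -0.49]
{'fx': 295.97955328777437, 'fy': 295.97955328777437, 'cx': 316.7941445979092, 'cy': 196.65945159901173, 'rvec': array([-2.36359149, -1.76070483, -0.20380826]), 'tvec': array([-0.62402796, -0.023819  ,  0.39026883])} {'time': 0.15, 'qpos': array([-1.32148184,  0.41786486, -0.010286  ,  1.61400074,  0.00470169,
        1.11069857, -0.0529942 ]), 'joint_vel': array([-0.00032288, -0.00029525,  0.00033113, -0.00143046,  0.00034693,
       -0.00189958, -0.00107356]), 'effort': array([ 9.19733684e-04, -8.51534915e+01,  6.38773944e-01, -4.26143968e+01,
       -4.88706725e-02,  1.71477289e-02,  6.85127134e-05]), 'ee_pos': array([0.17915038, 0.598504  , 0.22396636]), 'tool_rot': array([[-9.58010239e-01,  2.86733929e-01, -1.87592044e-04],
       [ 2.86733977e-01,  9.58009792e-01, -9.29537479e-04],
       [-8.68149187e-05, -9.44295436e-04, -9.99999550e-01]]), 'force': array([ 0.64179839, -0.64008013,  0.68822415]), 'moment': array([0.02314107, 0.03300756, 0.06335156]), 'grasp_force': 0.0, 'opening': 0.09395389127096872}
```

View pics/scene0.png

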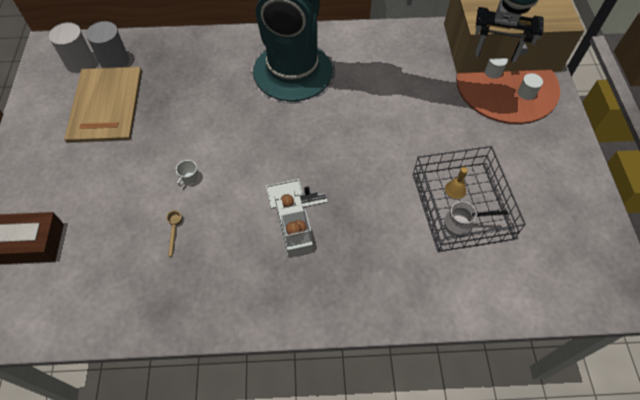

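View pics/side0.png

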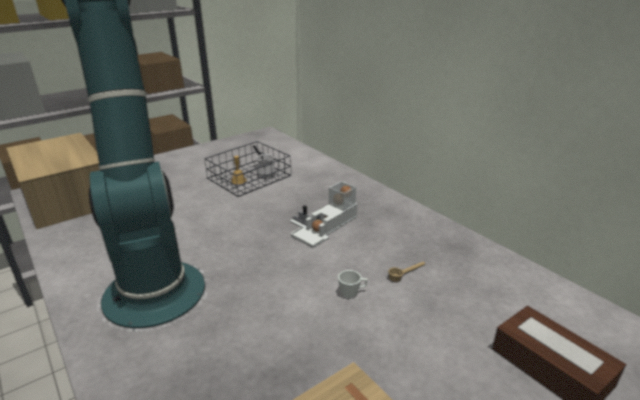

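Scene view: dispenser apron/walnut at about (288,200), hopper nuts at (296,228), shutter with its black tab at (310,195), opening to the right (+y). The side view agrees (walnut at (317,224)). Next I get rough positions by ray casting and take a close wrist view.

```bash
cat > h.py <<'E'
from rig import robot
import cv2,numpy as np
def cam(n):
    c=robot.camera_info(n); R=cv2.Rodrigues(np.array(c["rvec"],float))[0]; t=np.array(c["tvec"]).ravel()
    return np.array([[c["fx"],0,c["cx"]],[0,c["fy"],c["cy"]],[0,0,1]]),R,t
def ray(C,uv):
    K,R,t=C; d=R.T@np.linalg.solve(K,[*uv,1.]); return -R.T@t,d
def plane(C,uv,z):
    o,d=ray(C,uv); return o+d*(z-o[2])/d[2]
def proj(C,p):
    K,R,t=C; q=K@(R@np.array(p,float)+t); return q[:2]/q[2]
def down(yaw,flip=1):   # tool x along dispenser x (flip=1) or against it
    c,s=np.cos(yaw)*flip,np.sin(yaw)*flip
    return np.array([[c,s,0],[s,-c,0],[0,0,-1.]])
E
python3 - <<'E'
from h import *
C=cam("scene")
w=plane(C,(288,200),.028); h=plane(C,(297,229),.1); m=plane(C,(322,199),.05)
print(w,h,m, "yaw~",np.arctan2(*(h-w)[1::-1]))
s=robot.get_state(); K,R,t=cam("wrist"); T=s["tool_rot"]
cp=T.T@(-R.T@t-s["ee_pos"]); print("cam in tool",cp,"\n",(R@T).T.round(3))
yaw=np.arctan2(*(h-w)[1::-1])
for f in(1,-1):
    D=down(yaw,f); tgt=np.array([w[0],w[1],0])+D@[0,0,-.20]-D@np.array([cp[0],cp[1],0]); print(f,tgt,robot.ik(tgt,D))
E
```

```text
[ 0.53138772 -0.02637692  0.028     ] [ 0.66354644 -0.00256094  0.1       ] [0.54594806 0.07029224 0.05      ] yaw~ 0.17829382149762252
cam in tool [ 0.06696625 -0.00030162 -0.16034331] 
 [[ 0.    -0.973 -0.23 ]
 [ 1.     0.    -0.   ]
 [ 0.001 -0.23   0.973]]
1 [ 0.46553653 -0.03855027  0.2       ] [-0.81518553  0.24081948  0.9537281   2.04185946 -0.23773072  0.97192194
 -1.13208939]
-1 [ 0.59723891 -0.01420357  0.2       ] [-0.43028325  0.43210532  0.52706979  1.72472709 -0.24518653  1.05077394
  1.92868949]
```

```bash
python3 - <<'E'
from h import *
D=down(.178,-1); tgt=np.array([.531,-.026,.17])+down(.178)@[.045,0,0]
robot.move_ptp(tgt,D); print(robot.get_state()["time"])
C=cam("wrist"); i=robot.grab_frame("wrist"); cv2.imwrite("pics/w1.png",i[:,:,::-1]); np.savez("w1.npz",K=C[0],R=C[1],t=C[2])
E
```

```text
2.75
```

View pics/w1.png

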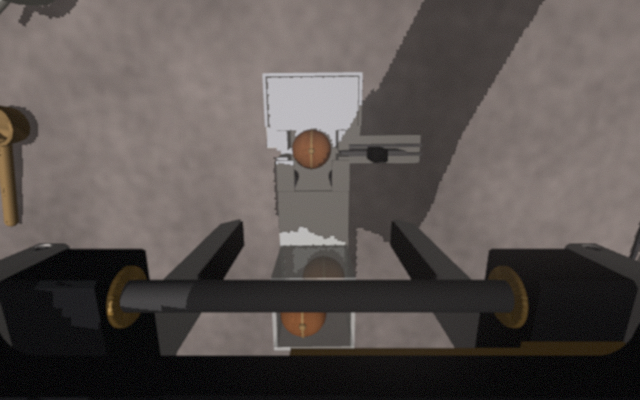

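Wrist view: apron top edge from (264,73) to (362,73), walnut at (311,149), tab at (377,154), hood front edge at row ~190, rollers as dark spots near (296,178) and (329,178). I enlarge the centre for exact edges.

```bash
python3 - <<'E'
from h import *
i=cv2.imread("pics/w1.png"); c=i[60:210,250:440]
cv2.imwrite("pics/w1c.png",cv2.resize(cv2.convertScaleAbs(c,alpha=1.2),None,fx=4,fy=4,interpolation=cv2.INTER_CUBIC)[:600,:760])
z=np.load("w1.npz"); C=(z["K"],z["R"],z["t"])
hsv=cv2.cvtColor(i,cv2.COLOR_BGR2HSV)
m=cv2.inRange(hsv,(3,110,40),(20,255,255)); m[:, :250]=0;m[:,440:]=0;m[210:]=0
n,l,s,ce=cv2.connectedComponentsWithStats(m); k=1+np.argmax(s[1:,4]); print(s[k],ce[k])
(u,v),r=cv2.minEnclosingCircle(cv2.findContours((l==k).astype(np.uint8),0,1)[0][0]); w=plane(C,(u,v),.028)
print("nut",(u,v),r,w, "exp r",.02*C[0][0,0]/(C[1]@w+C[2])[2])
b=cv2.inRange(hsv[...,2],0,35); b[:, :360]=0;b[:,395:]=0;b[170:]=0;b[:140]=0
n,l,s,ce=cv2.connectedComponentsWithStats(b); k=1+np.argmax(s[1:,4]); print("tab",s[k],ce[k])
for p,zz in [((264,73),.014),((362,73),.014),((278,190),.056),((350,190),.056)]: print(p,plane(C,p,zz))
E
```

```text
[294 132  36  36 951] [310.74868559 149.29968454]
nut (310.8548278808594, 149.01612854003906) 18.256935119628906 [ 0.53215235 -0.03128073  0.028     ] exp r 19.78150123478785
tab [368 148  19  14 219] [377.09589041 154.19178082]
(264, 73) [ 0.46749244 -0.0905267   0.014     ]
(362, 73) [0.45003327 0.00584647 0.014     ]
(278, 190) [ 0.57344725 -0.05503241  0.056     ]
(350, 190) [0.56127957 0.01207729 0.056     ]
```

View pics/w1c.png

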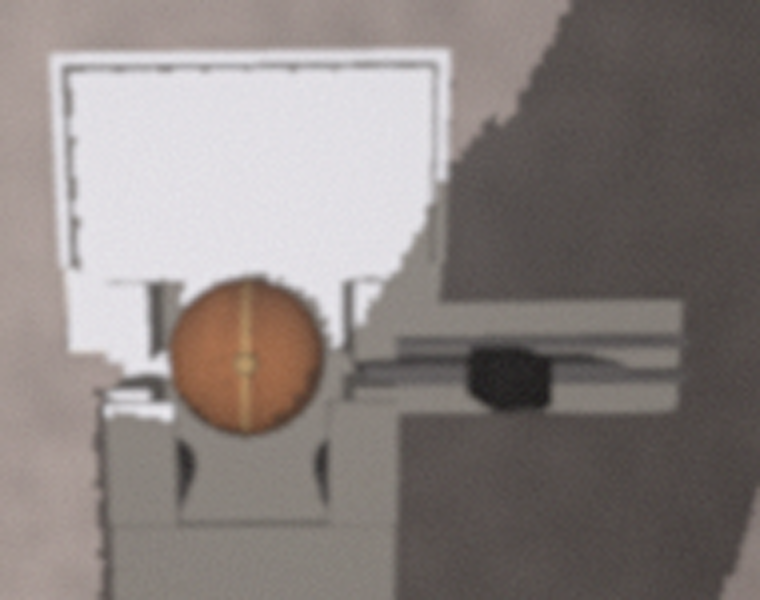

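Enlarged: apron rim outer corners at (262.5,73) and (363,72.5). Hood front edge at row 190.75 from 277 to 349.2, slot middle at column 313.5. Tab's right top edge at column 387.7, roller arcs at row ~177.5. Yaw is about 0.18 from both edges. I fix the frame and push.

```bash
cat >> h.py <<'E'
YAW=.18
A=down(YAW)[:,:2]; EX=np.array([np.cos(YAW),np.sin(YAW),0]); EY=np.array([-np.sin(YAW),np.cos(YAW),0])
E
python3 - <<'E'
from h import *
z=np.load("w1.npz"); C=(z["K"],z["R"],z["t"])
h=plane(C,(313.3,190.75),.056); a=plane(C,(312.75,72.75),.014)
o1=h-.035*EX; o2=a+.077*EX; print("o from hood",o1,"from apron",o2)
o=(o1+o2)/2; o[2]=0
np.save("o.npy",o); loc=lambda p:((p-o)@EX*1e3,(p-o)@EY*1e3)
print("o",o,"nut",loc(plane(C,(310.85,149),.028)),"tab right",loc(plane(C,(387.7,154),.079)),"tab left foot",loc(plane(C,(367.3,154),.06)))
for zz in(.028,.049): print("rollers",zz,[loc(plane(C,p,zz)) for p in((296.5,177.5),(331,177.5))])
D=down(YAW,-1); P=lambda x,y,z:o+x*EX+y*EY+[0,0,z]
for p in [(-.045,0,.12),(-.045,0,.036),(.027,0,.036)]: print(robot.ik(P(*p),D))
E
```

```text
o from hood [ 0.53376221 -0.02826684  0.056     ] from apron [ 0.53433284 -0.02883879  0.014     ]
o [ 0.53404753 -0.02855281  0.        ] nut (np.float64(-2.369082249004632), np.float64(-2.349341246641054)) tab right (np.float64(-1.8532938934446093), np.float64(63.497655746008505)) tab left foot (np.float64(-0.1667854447051732), np.float64(49.50184308367457))
rollers 0.028 [(np.float64(26.783677400083285), np.float64(-17.339114057995168)), (np.float64(26.80702544472308), np.float64(18.323687821648452))]
rollers 0.049 [(np.float64(23.233134297961733), np.float64(-15.871265574155826)), (np.float64(23.254860417975294), np.float64(17.314139268576287))]
[-0.44091828  0.35607845  0.53805     2.04928948 -0.25188357  0.79919128
  1.99742524]
[-0.36067823  0.50423742  0.45134684  2.08879349 -0.36870544  0.62452488
  2.09521638]
[-0.36056411  0.59943307  0.44669273  1.9174433  -0.3837086   0.70891994
  2.06419447]
```

```bash
python3 - <<'E'
from h import *
o=np.load("o.npy"); D=down(YAW,-1); P=lambda x,y,z:o+x*EX+y*EY+[0,0,z]
robot.move_ptp(P(-.05,0,.12),D); robot.gripper_to(0.0)
robot.move_linear(P(-.05,0,.036),velocity=.12)
s=robot.get_state(); f0=s["force"]; print(s["time"],s["opening"],f0)
hit=robot.move_linear(P(.025,0,.036),velocity=.014,threshold=8)
s=robot.get_state(); p=s["ee_pos"]-o; print(hit,s["time"],"x,y",p@EX*1e3,p@EY*1e3,p[2],"dF",(s["force"]-f0)@EX,(s["force"]-f0)@EY,s["force"][2]-f0[2])
C=cam("side"); i=robot.grab_frame("side")
cv2.imwrite("pics/s2.png",cv2.resize(i[170:260,270:370,::-1],None,fx=6,fy=6,interpolation=cv2.INTER_CUBIC))
E
```

```text
5.5667 0.0006888269276047214 [ 0.27739375 -0.43431425  0.29172699]
True 8.975 x,y 2.578893761321368 0.08131333732623115 0.03550601585891408 dF -2.1255647320870783 0.19128133233336114 -0.2625008274848497
```

```bash
python3 - <<'E'
from h import *
o=np.load("o.npy"); D=down(YAW,-1); P=lambda x,y,z:o+x*EX+y*EY+[0,0,z]
def rep(h):
    s=robot.get_state(); p=s["ee_pos"]-o; print(h,s["time"],"x",p@EX*1e3,"F",s["force"]@EX)
hit=robot.move_linear(P(.025,0,.036),velocity=.008,threshold=6.5); rep(hit)
robot.pause(.2); rep(0)
robot.move_linear(P(-.03,0,.036),velocity=.05); rep(0)
robot.move_linear(P(-.04,0,.13),velocity=.15)
robot.move_ptp(P(.04,0,.17),D); rep(0)
C=cam("wrist"); i=robot.grab_frame("wrist"); np.savez("w3.npz",K=C[0],R=C[1],t=C[2])
cv2.imwrite("pics/w3.png",i[:,:,::-1]); cv2.imwrite("pics/w3c.png",cv2.resize(i[60:210,250:440,::-1],None,fx=4,fy=4,interpolation=cv2.INTER_CUBIC))
E
```

```text
True 9.7833 x 2.5639002121187713 F -0.7719346537763293
0 9.9833 x 2.508994721141147 F -0.45761700818958484
0 10.7833 x -29.706891679941243 F -0.7080385067514093
0 12.0167 x 39.92051515500552 F 0.2437929244655391
```

View pics/w3c.png

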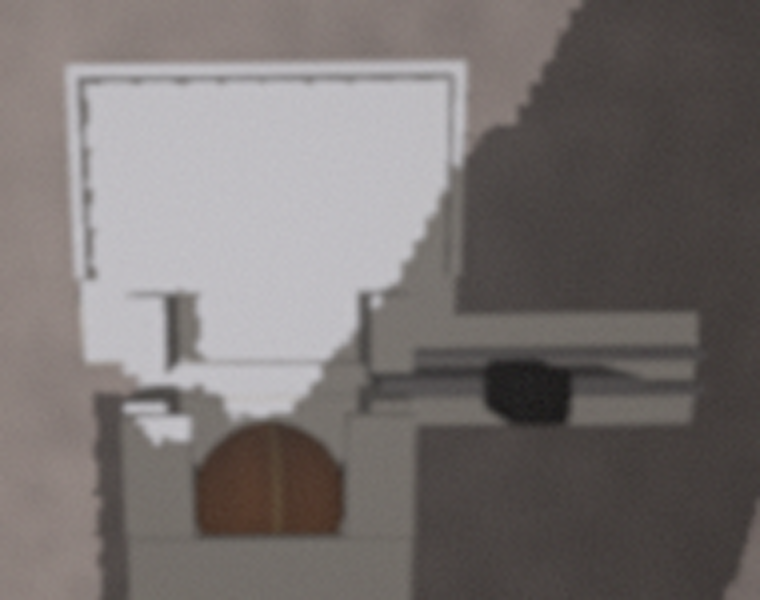

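The nut's rear edge is now at crop row ~420, which puts its centre at about x = 31 mm. That matches the hard-stop position (TCP 2.6 mm) and lies about 3 mm past the rollers seen at ~27 mm. It stayed there after I let go, so I slide the shutter next.

```bash
python3 - <<'E'
from h import *
o=np.load("o.npy"); D=down(YAW,-1); P=lambda x,y,z:o+x*EX+y*EY+[0,0,z]
def rep(h):
    s=robot.get_state(); p=s["ee_pos"]-o; print(h,round(s["time"],2),"y",p@EY*1e3,"F",s["force"]@EY)
robot.move_ptp(P(0,.095,.14),D); robot.move_linear(P(0,.095,.083),velocity=.1); rep(0)
rep(robot.move_linear(P(0,.03,.083),velocity=.04,threshold=15))
rep(robot.move_linear(P(0,.008,.083),velocity=.015,threshold=12))
E
```

```text
0 13.29 y 94.6265382120821 F -0.34881957753756676
False 15.07 y 30.01765910495825 F 0.7163654044445285
True 15.94 y 18.935367326638143 F 3.278722956625832
```

```bash
python3 - <<'E'
from h import *
o=np.load("o.npy"); D=down(YAW,-1); P=lambda x,y,z:o+x*EX+y*EY+[0,0,z]
robot.move_linear(P(0,.05,.083),velocity=.08); robot.move_linear(P(0,.05,.14),velocity=.15)
robot.move_ptp(P(.04,0,.17),D)
C=cam("wrist"); i=robot.grab_frame("wrist")
print([proj(C,P(0,y,.079)) for y in(-.007,.007)],[proj(C,P(0,y,.049)) for y in(-.031,.031)],robot.get_state()["time"])
cv2.imwrite("pics/w4c.png",cv2.resize(i[60:210,250:440,::-1],None,fx=4,fy=4,interpolation=cv2.INTER_CUBIC))
E
```

```text
[array([309.78028904, 159.96945181]), array([326.36499498, 159.95049997])] [array([285.09625851, 156.55902302]), array([350.85634136, 156.48288679])] 17.45
```

View pics/w4c.png

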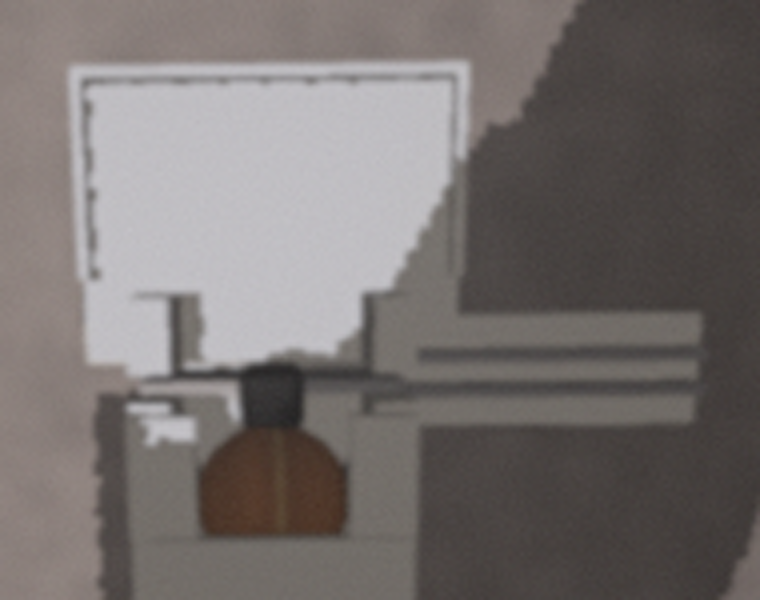

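The tab spans columns 310.7–325.5, with its centre at 318.1 against an expected 318.1 for shut. The plate is across the doorway and the nut hasn't moved.

```bash
python3 -c "
from rig import robot
print(robot.sign_off())"
```

```text
the job is handed in; nothing more can be done
None
```

The walnut is pushed back past the catch and stayed put against the inner nuts after I let go; the shutter is closed to its stop and clear of the nut, and the job was handed in at about 17.5 s with the arm touching nothing.

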